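# Take the worn drum off the spindle sander (left-hand spindle nut)

### The job

Change-over on the spindle sander: the hexagonal hand nut on top of the spindle has a left-hand thread, so undo it the opposite way from an ordinary nut, let your hand rise with it without straining or prying the thread, and set it down in the steel parts tray. Then draw the worn sanding drum straight up off the spindle and set it down upright over the free post of the drum rack, seated on the board. Do not drop the parts, and leave the other things on the bench as they are.

Things in the scene. Friction and masses are not known exactly. Their poses are not given: they have to be found in the camera images.
- nut_center (a point): Hexagonal aluminium hand nut on the top end of the sander's vertical spindle: 36 mm across flats (42 over corners), 44 mm tall, 110 g, dark disc on top. This point is its centre, half-way up; z along its axis, up; x square to one of the flats (flats face 0, 60, 120 ... degrees from x). Its underside bears on the drum's top face, so fingertips cannot go lower than that beside it.
- nut_mouth (a point): Centre of the nut's underside. LEFT-HAND thread, coarse, two-start, some 1 mm of play: seen from above, CLOCKWISE undoes it and it climbs several mm as it turns; free to lift off after about half a turn (2.6 to 3.6 rad). It starts tight, pressed from below with about 12 N, which fades in the first quarter turn. Anticlockwise only tightens it, hard.
- spindle_top (a point): Centre of the top end of the fixed steel spindle (18 mm diameter, thread included), inside the nut at first, 133 mm above the sander's table, 23 mm above the drum. It is locked and does not give: above 30 N between nut and spindle, sideways or along it, the thread is strained. Turning off-centre, not rising with the nut, or pulling before it is free will do that.
- sander: Spindle sander let into the bench: cast-iron table plate 280 x 320 mm, 15 mm thick, lying on the bench, origin under its centre on the spindle's axis, 320 mm side along its y. Fixed. A switch box 45 x 75 mm, 45 mm high, stands on its corner at +x, +y.
- drum_center (a point): Sanding drum, 50 mm diameter, 100 mm tall, 220 g, brown abrasive sleeve, 21 mm bore through. Stands upright round the spindle on a sprung steel seat under the nut; with the nut off it is loose and has risen 4 mm, the spindle showing 19 mm above it, and drawn straight up 130 mm it is clear (jammed above 40 N). This point is its centre, half-way up; z along the drum, up.
- tray_in (a point): Centre of the inner floor of the open steel parts tray (160 x 130 mm outside, 30 mm high, walls and floor 5 mm); its x axis runs along the 160 mm side. It stands on the bench on one side of the sander, left or right.
- post_top (a point): Top of the free wooden post (12 mm diameter, 45 mm tall) at the end of the drum rack nearest the robot; the rack is a plywood board 85 x 270 mm, 20 mm thick, lying on the bench on the side of the sander away from the tray. Its x axis runs along the board away from the free post towards two more posts, 85 and 170 mm off, that hold smaller stored drums.
- drum_a_center (a point): Stored drum on the rack's middle post (38 mm diameter, 80 mm tall); centre, half-way up. To be left alone.
- drum_b_center (a point): Stored drum on the rack's far post (32 mm diameter, 90 mm tall); centre, half-way up. To be left alone.
- spanner_mid (a point): Spanner, 150 mm long, lying flat on the sander's table beside the drum; point near the middle of its handle. To be left alone.
- sanding_block: Cork sanding block, 110 x 65 x 32 mm, lying on the bench near the robot; origin under its centre. To be left alone.
- blank: Curved wooden chair-arm blank, about 250 mm long and 30 mm thick, lying on the bench; origin on its underside. To be left alone.
- plane: Wooden smoothing plane, 200 mm long, 130 mm high with its iron, standing on the bench; origin under its centre. To be left alone.
- glue: White glue bottle, 64 mm diameter, 170 mm tall, standing on the bench; origin under its centre. To be left alone.
- rasp_grip (a point): Slim rasp with a wooden handle, 260 mm long, lying on the bench near the robot; a point on its handle. To be left alone.
- mallet_grip (a point): Wooden mallet, 280 mm long, lying on the bench; a point on its handle. To be left alone.
Mind the look-alikes: they are no part of the job. Of the things that look like the part that bears nut_center, the middle-sized one is meant.

How it is judged:
On the way, in this order (a step that is already met when the one before it is completed fails the run):
1. the nut has been unscrewed and is clear of the spindle's end (z of nut_center in the frame of spindle_top above 0.023 m), for 0.1 s.
2. the nut lies in the parts tray, let go, while the drum is still on the spindle (x of nut_center in the frame of tray_in between -0.075 and 0.075 m and y of nut_center in the frame of tray_in between -0.06 and 0.06 m and z of nut_center in the frame of tray_in below 0.03 m and contact force between nut and the fingers below 0.2 N and horizontal distance between drum_center and spindle_top below 0.01 m), for 0.2 s.
At the end, for the whole second after the job is handed in: The nut lies at rest inside the parts tray, on its floor; the drum stands upright (within 0.1 rad) over the free post, centred within 10 mm and seated on the rack's board (within 5 mm), at rest and let go (x of nut_center in the frame of tray_in between -0.075 and 0.075 m and y of nut_center in the frame of tray_in between -0.06 and 0.06 m and z of nut_center in the frame of tray_in below 0.03 m and linear speed of each of nut, drum below 0.02 m/s and horizontal distance between drum_center and post_top below 0.01 m and angle between drum_center's own z axis and vertical below 0.1 rad and z of drum_center in the frame of post_top between 0 and 0.01 m); the robot touches nothing.
It fails at once if the thread is strained: more than 30 N between the nut and the spindle (contact force between nut and sander above 30 N).
It fails at once if the drum is jammed on the spindle: more than 40 N between the drum and the sander (contact force between drum and sander above 40 N).
It fails at once if the nut or the drum is dropped (falls freely by more than about 5 cm) ((linear speed of nut above 1 m/s and contact force between nut and the fingers below 0.2 N) or (linear speed of drum above 1 m/s and contact force between drum and the fingers below 0.2 N)).
It fails at once if the drum is tipped over (more than 0.6 rad) (angle between drum_center's own z axis and vertical above 0.6 rad).
It fails at once if a bystander is moved by more than 3 cm (distance of any of drum_a_center, drum_b_center, spanner_mid, sanding_block, blank, plane, glue, rasp_grip, mallet_grip from where it was at the start of the episode above 0.03 m).
It also fails if it takes over 70 s, if anything falls off the work surface, if the arm or the gripper's body presses on something with over 40 N, if the wrist force passes 120 N, or if a joint passes its speed limit or range.

### The arm

A 6-joint arm with a two-finger parallel gripper is mounted at the origin on the work surface. World frame = base frame: x ahead of the robot, y to its left, z up, the work surface at z = 0. Lengths are in m, angles in rad, forces in N, time in s.
With the tool pointing down it reaches from about 0.35 to 0.975 m from the base axis. Payload 4.9 kg.
Tool frame: the origin (TCP) lies on the front face of the gripper's body, between the roots of the fingers; the fingertips stand 73 mm ahead of it and the grasp point (between the pads) lies 54 mm ahead of it; z points along the fingers, y is the line along which they close (so a half turn about z gives the same grasp; the last joint's range is limited). The gripper opens to 85 mm and grips with 20 to 120 N. Pads are 22 mm wide; open, the fingers measure 114 mm over their backs; the gripper's body (76 mm by 85 mm) begins 54 mm behind the grasp point. The pads swing forward as they close: fully open they stand 13 mm farther back than shut.
Start: joints at [-1.407, 0.053, 1.613, -0, 1.476, -0.119], TCP at [0.174, -0.6, 0.304] pointing down, gripper open.
Joint ranges: [-3.01, 3.01], [-1.01, 2.22], [0.06, 2.58], [-1.02, 4.17], [0.09, 2.62], [-3.14, 3.14]. Speed limits (rad/s): [2.57, 2.57, 3.14, 3.14, 3.14, 3.14].

### API

Orientations are given as a unit quaternion [x, y, z, w].
In Python, from rig import robot, claw, optics, finder, get_t, get_joint_pos, get_qd, get_effort, get_eef_pos, get_tcp_rot, get_contact_force, get_wrist_torque, get_opening, get_grasp_force gives the robot as it stands. Calls block until the motion is done:
- robot.move_ptp(position, orientation): joint-space move of the TCP to a pose.
- robot.line_to(position, vel=0.15, ori=None, f_stop=None): straight line of the TCP; ori=None keeps the orientation; vel is the mean speed in m/s. With f_stop (N) it stops when the force on the tool has changed by that much, and returns True; else False.
- robot.set_joints(angles): joint-space move.
- claw.gripper_to(opening, force=None): opening from 0.0 (shut) to 1.0 (fully open); force is the grip in N (None keeps the last); returns when the fingers have stopped.
- robot.wait(seconds).
- robot.solve_ik(position, orientation): joint angles nearest the present ones, or None.
- optics.capture(name): name is "scene" or "top"; returns a dict with "img" (480x640x3 uint8, red, green, blue), "fovy" (degrees; the focal length in pixels is half the picture's height over the tangent of half this angle, whatever the lens; pixels are square), "cx", "cy" (the principal point, pixels), "rvec" (rotation vector, rad) and "tvec" (3), from world to camera coordinates, as OpenCV has them. Camera axes: x right, y down, z forward; pixel columns grow to the right and rows downward; lengths in m; the calibration is good to about 2 mm. A picture is of the moment at which its call begins. There is no depth.
A pose or a line that the arm cannot do raises robot.IKError and nothing moves.
- robot.close_job(): hands the job in; it is judged then, once.
Trained networks look in the newest picture that a camera, given by its name, has taken for a name from the list of things; names that differ only in an ending like _2 or _b are one class to them, and where a whole thing is asked for, a point or a joint stands for the part that bears it (a point fixed in the world has none). Each returns a list of dicts, best first, with "conf" (0 to 1); they miss things now and then, are a little off and sometimes report something else, mostly with a low value. They report only what shows in the picture. A call takes as long as a camera call. They do not tell look-alikes from the thing itself.
- finder.recognise(camera, name): "location" ([x, y, z] in m, in world coordinates, good to about 4 mm: the middle of the surface that is visible of it).
- finder.regions_of(camera, name): "region" (480x640 bool, what is visible of it).
Readings, each from a call of its own:
- get_t(): time.
- get_joint_pos(): joint angles.
- get_qd(): joint speeds.
- get_effort(): joint torques, N m.
- get_eef_pos(): TCP position.
- get_tcp_rot(): TCP orientation.
- get_contact_force(): force on the tool from outside, world axes, zero at the start.
- get_wrist_torque(): the same for the moment, N m.
- get_opening(): opening from 0.0 (shut) to 1.0 (fully open).
- get_grasp_force(): force on a finger pad.
Only numpy, scipy, OpenCV 4.12 (cv2) and the standard library are available. Lean on these libraries where they do the work, as an engineer would, in place of code of your own. Each camera call takes 0.05 s, during which the arm holds its last target. There are 200 camera calls.

## Working session

There is one attempt and no reset: what is moved stays moved. The work goes in short steps, each a Python script; the robot and the scene stay as the last script left them, time stands still between calls to the robot, and variables do not carry over. Pictures are saved under pics/ and viewed, at most 10 in all, crops included, and the job is handed in when it is done.

```bash
ls; mkdir -p pics; python3 - <<'E'
from rig import *
import cv2,numpy as np
ims=[]
for c in ("scene","top"):
    d=optics.capture(c); cv2.imwrite(f"pics/{c}0.png",d["img"][:,:,::-1])
    print(c,d["fovy"],d["cx"],d["cy"],np.array(d["rvec"]).tolist(),np.array(d["tvec"]).tolist())
    for n in ("nut_center","drum_center","tray_in","post_top","drum_a_center","drum_b_center","spanner_mid","sander","plane","glue","mallet_grip"):
        print(c,n,[(np.round(r["location"],3).tolist(),round(r["conf"],2)) for r in finder.recognise(c,n)][:4])
print(get_t())
E
```

```text
pics
scene 55.48312026389017 324.46138979886234 240.82582382393815 [2.0224651670652527, 0.9585207929358522, -0.47891960717514437] [-0.3040529897130738, -0.11070309019340499, 1.4403715187354407]
scene nut_center [([0.568, -0.003, 0.162], 0.89), ([0.592, -0.251, 0.054], 0.89), ([0.432, -0.241, 0.022], 0.73)]
scene drum_center [([0.58, -0.005, 0.083], 0.8)]
scene tray_in [([0.462, 0.331, 0.011], 0.77)]
scene post_top [([0.582, -0.389, 0.018], 0.76)]
scene drum_a_center [([0.552, -0.38, 0.085], 0.6)]
scene drum_b_center [([0.632, -0.383, 0.085], 0.74)]
scene spanner_mid []
scene sander [([0.593, -0.011, 0.013], 0.8), ([0.277, -0.326, 0.022], 0.36)]
scene plane [([0.396, -0.518, 0.069], 0.98)]
scene glue [([0.583, -0.505, 0.1], 0.64)]
scene mallet_grip [([0.349, 0.476, 0.026], 0.56), ([0.278, -0.321, 0.02], 0.55)]
top 51.13974648973175 318.22200736447354 239.75268472442545 [2.1303912516405425, -2.1557089102341527, 0.16264338142177243] [0.016474582104375406, 0.465107143492793, 1.5335762134147208]
top nut_center [([0.552, 0.011, 0.016], 0.74), ([0.562, 0.004, 0.172], 0.65), ([0.568, -0.249, 0.059], 0.65), ([0.423, -0.241, 0.028], 0.5)]
top drum_center [([0.545, 0.01, 0.1], 0.56)]
top tray_in [([0.461, 0.324, 0.008], 0.78)]
top post_top [([0.516, -0.362, 0.02], 0.83)]
top drum_a_center [([0.536, -0.362, 0.091], 0.7), ([0.298, 0.244, 0.03], 0.39)]
top drum_b_center [([0.615, -0.375, 0.093], 0.76)]
top spanner_mid [([0.569, -0.11, 0.019], 0.87)]
top sander [([0.553, 0.015, 0.014], 0.66), ([0.34, 0.493, 0.027], 0.36)]
top plane [([0.38, -0.5, 0.061], 0.92)]
top glue [([0.552, -0.488, 0.114], 0.94), ([0.545, 0.007, 0.101], 0.39)]
top mallet_grip [([0.341, 0.494, 0.025], 0.95), ([0.554, 0.009, 0.014], 0.41)]
1.2
```

View pics/scene0.png

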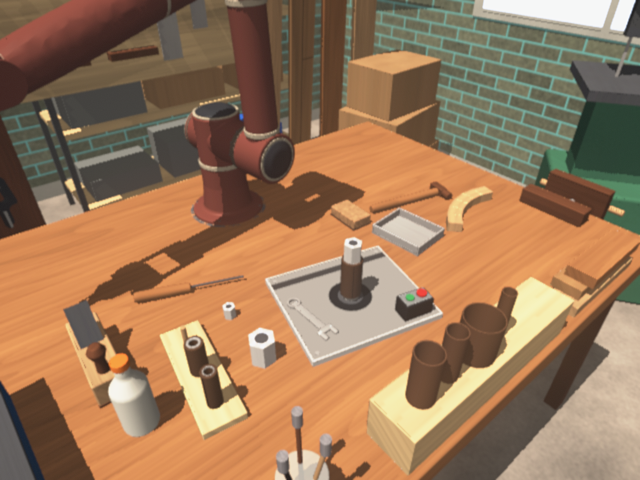

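View pics/top0.png

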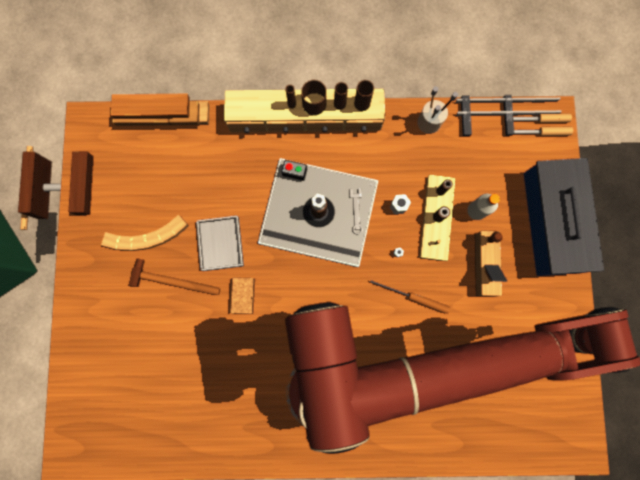

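The scene picture shows the spindle nut at about (352,250), the tray at (408,230), the rack with its free post near (185,335), and look-alike nuts at (229,311) and (262,348). In the top picture the nut is at (319,203), the tray at (220,243) and the free post at (434,243). Next I fit models to these.

```bash
cat > h.py <<'E'
from rig import *
import cv2,numpy as np
from scipy.optimize import minimize,least_squares
def K(d):
    f=240/np.tan(np.radians(d["fovy"])/2); return np.array([[f,0,d["cx"]],[0,f,d["cy"]],[0,0,1.]])
def proj(d,P): return cv2.projectPoints(np.float64(P).reshape(-1,3),np.float64(d["rvec"]),np.float64(d["tvec"]),K(d),None)[0].reshape(-1,2)
def unproj(d,uv,z):
    R=cv2.Rodrigues(np.float64(d["rvec"]))[0]; t=np.float64(d["tvec"]).ravel(); c=-R.T@t
    v=R.T@np.linalg.inv(K(d))@np.array([uv[0],uv[1],1.]); return c+v*(z-c[2])/v[2]
def prism(x,y,z0,z1,r,n,yaw):
    a=yaw+np.arange(n)*2*np.pi/n; return np.array([[x+r*np.cos(t),y+r*np.sin(t),z] for z in (z0,z1) for t in a])
def box(x,y,z0,z1,a,b,yaw):
    c,s=np.cos(yaw),np.sin(yaw)
    return np.array([[x+c*u-s*v,y+s*u+c*v,z] for z in (z0,z1) for u,v in ((-a/2,-b/2),(a/2,-b/2),(a/2,b/2),(-a/2,b/2))])
def hullmask(d,P,S=4):
    m=np.zeros((480*S,640*S),np.uint8); h=cv2.convexHull(np.float32(proj(d,P)))
    cv2.fillConvexPoly(m,np.int32(np.round(((h+.5)*S-.5)*16)),1,shift=4); return cv2.resize(m.astype(np.float32),(640,480),interpolation=cv2.INTER_AREA)
def fit(ds,ms,model,x0,step):
    def cost(p): 
        r=0
        for d,m in zip(ds,ms):
            h=hullmask(d,model(p)); r+=np.abs(h-m).sum()/m.sum()
        return r
    s=np.vstack([x0]+[np.array(x0)+np.eye(len(x0))[i]*step[i] for i in range(len(x0))])
    return minimize(cost,x0,method="Nelder-Mead",options=dict(initial_simplex=s,xatol=1e-4,fatol=1e-4))
def tile(d,cx,cy,w,h): 
    return cv2.resize(d["img"][cy-h//2:cy+h//2,cx-w//2:cx+w//2,::-1],(400,300),interpolation=cv2.INTER_CUBIC)
E
python3 - <<'E'
from h import *
import pickle
D={c:optics.capture(c) for c in("scene","top")}; M={}
for c in D:
    for n in("nut_center","drum_center","drum_a_center","drum_b_center","post_top","tray_in","sander"):
        M[c,n]=finder.regions_of(c,n)
        print(c,n,[(r["region"].sum(),np.round(np.argwhere(r["region"]).mean(0)[::-1],1).tolist(),round(r["conf"],2)) for r in M[c,n]])
pickle.dump((D,M),open("d.pkl","wb"))
s,t=D["scene"],D["top"]
cv2.imwrite("pics/crop.png",np.vstack([np.hstack([tile(s,352,265,80,60),tile(t,319,205,40,30)]),np.hstack([tile(s,200,365,140,106),tile(t,436,218,120,90)])]))
E
```

```text
scene nut_center [(np.int64(778), [262.1, 348.0], 0.83), (np.int64(399), [352.2, 249.7], 0.66), (np.int64(165), [229.1, 310.9], 0.51)]
scene drum_center [(np.int64(721), [350.7, 278.6], 0.58)]
scene drum_a_center [(np.int64(693), [195.1, 353.6], 0.98)]
scene drum_b_center [(np.int64(789), [211.2, 385.5], 0.61)]
scene post_top [(np.int64(3585), [202.7, 383.5], 0.69)]
scene tray_in [(np.int64(1956), [407.8, 230.7], 0.9)]
scene sander [(np.int64(10963), [351.7, 305.1], 0.72), (np.int64(408), [352.2, 250.1], 0.55)]
top nut_center [(np.int64(194), [318.6, 201.8], 0.69), (np.int64(69), [398.3, 251.9], 0.46)]
top drum_center [(np.int64(121), [318.4, 211.5], 0.65)]
top drum_a_center [(np.int64(206), [441.8, 213.5], 0.61)]
top drum_b_center [(np.int64(183), [444.3, 186.9], 0.74)]
top post_top [(np.int64(1879), [436.2, 221.1], 0.83)]
top tray_in [(np.int64(2144), [219.9, 242.7], 0.6)]
top sander [(np.int64(1266), [146.9, 236.6], 0.29)]
```

View pics/crop.png

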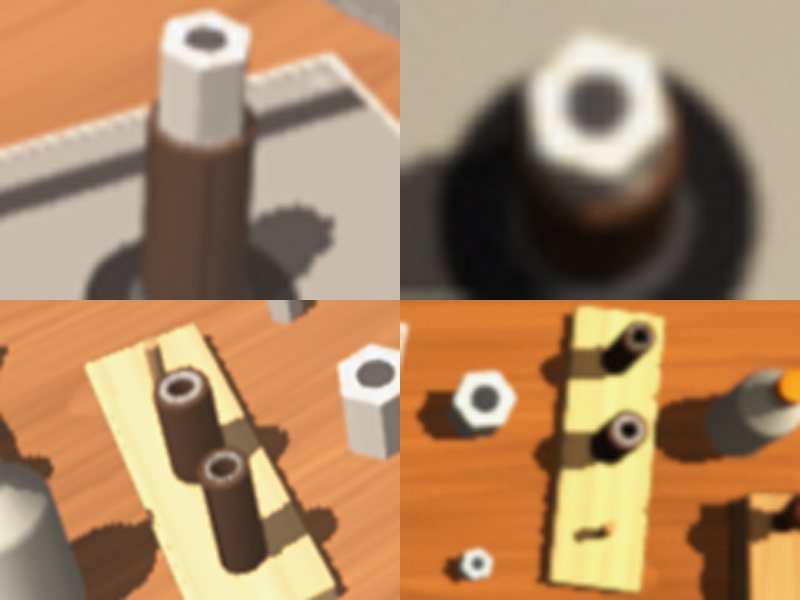

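```bash
python3 - <<'E'
from h import *
import pickle
D,M=pickle.load(open("d.pkl","rb")); s,t=D["scene"],D["top"]
R=lambda c,n,i=0:M[c,n][i]["region"].astype(np.float32)
R6=.036/np.sqrt(3)
nm=[R("scene","nut_center",1),R("top","nut_center")]
hexm=lambda p:prism(p[0],p[1],.125,.169,R6,6,p[2]*10+np.pi/6)
for ds,ms,l in (([s,t],nm,"both"),([s],nm[:1],"scene"),([t],nm[1:],"top")):
    best=min((fit(ds,ms,hexm,[.562,.003,y],[.006,.006,.02]) for y in np.radians([-25,-5,15])/10),key=lambda r:r.fun)
    print("nut",l,best.x[:2],np.degrees(best.x[2]*10)%60,best.fun)
# soft bright top-face fit
def soft(d,lo,hi,c,r):
    g=np.clip((d["img"].min(2).astype(np.float32)-lo)/(hi-lo),0,1); m=np.zeros_like(g); cv2.circle(m,c,r,1,-1); return g*m
pr=proj(s,[[.565,0,.169]])[0],proj(t,[[.565,0,.169]])[0]; print("top centre px",pr)
print(s["img"][238:264:2,352].tolist()); print(t["img"][192:216:2,319].min(1),t["img"][201,306:334:2].min(1))
def top(p): return prism(p[0],p[1],.1689,.169,R6,6,p[2]*10+np.pi/6)
for c,m in(("scene",soft(s,200,235,(352,245),14)),("top",soft(t,120,215,(319,201),11))):
    # fill disc
    k=(m>.5).astype(np.uint8); cs=cv2.findContours(k,cv2.RETR_EXTERNAL,cv2.CHAIN_APPROX_NONE)[0]; f=np.zeros_like(k); cv2.drawContours(f,[max(cs,key=cv2.contourArea)],-1,1,-1)
    m2=np.maximum(m,cv2.erode(f,np.ones((3,3),np.uint8)).astype(np.float32))
    b=min((fit([D[c]],[m2],top,[.562,.003,y],[.006,.006,.02]) for y in np.radians([-25,-5,15])/10),key=lambda r:r.fun)
    print("topface",c,b.x[:2],np.degrees(b.x[2]*10)%60,b.fun)
# drums, tray, rack
for n,z0,z1,r,x0 in(("drum_center",.025,.125,.025,[.562,.003]),("drum_a_center",.02,.1,.019,[.54,-.37]),("drum_b_center",.02,.11,.016,[.62,-.38])):
    for ds,ms,l in(([s,t],[R("scene",n),R("top",n)],"both"),([s],[R("scene",n)],"s"),([t],[R("top",n)],"t")):
        if n=="drum_center": ms=[np.maximum(m,nm[0 if d is s else 1]) for d,m in zip(ds,ms)]
        q=fit(ds,ms,lambda p:np.vstack([prism(p[0],p[1],z0,z1,r,32,0)]+([prism(p[0],p[1],.125,.169,.0195,32,0)] if n=="drum_center" else [])),x0,[.006,.006]); print(n,l,q.x,q.fun)
def multi(p,d):
    c,sn=np.cos(p[2]),np.sin(p[2]); at=lambda u:(p[0]+c*u,p[1]+sn*u)
    h=hullmask(d,box(*at(.085),0,.02,.27,.085,p[2]),2)
    for u,r,zz in((0,.006,.065),(.085,.019,.1),(.17,.016,.11)): h=np.maximum(h,hullmask(d,prism(*at(u),.02,zz,r,24,0),2))
    return h
un={c:np.maximum(np.maximum(R(c,"post_top"),R(c,"drum_a_center")),R(c,"drum_b_center")) for c in D}
for cs in(("scene","top"),("scene",),("top",)):
    f=lambda p:sum(np.abs(multi(p,D[c])-un[c]).sum()/un[c].sum() for c in cs)
    x0=np.array([.46,-.365,-.1]); q=minimize(f,x0,method="Nelder-Mead",options=dict(initial_simplex=np.vstack([x0,x0+[.01,0,0],x0+[0,.01,0],x0+[0,0,.1]]),xatol=1e-4,fatol=1e-4))
    print("rack",cs,q.x,q.fun)
for ds,ms in(([s,t],[R("scene","tray_in"),R("top","tray_in")]),):
    q=fit(ds,ms,lambda p:box(p[0],p[1],0,.03,.16,.13,p[2]),[.46,.326,.1],[.01,.01,.2]); print("tray",q.x,q.fun)
q=fit([s],[np.maximum.reduce([R("scene","sander"),R("scene","drum_center"),nm[0]])],lambda p:box(p[0],p[1],0,.015,.28,.32,p[2]),[.56,.003,-.2],[.01,.01,.1]); print("sander",q.x,q.fun)
E
```

```text
nut both [0.56017936 0.00948095] 41.68646604440769 0.20921263098716736
nut scene [0.55744247 0.01248184] 41.44900963648586 0.0631265640258789
nut top [0.56097994 0.00894693] 48.24926958017472 0.08601804077625275
top centre px (array([350.80223362, 245.37531779]), array([321.58895057, 198.68178681]))
[[243, 234, 222], [177, 166, 158], [111, 102, 99], [139, 131, 126], [245, 243, 241], [229, 222, 216], [174, 161, 150], [171, 160, 149], [172, 160, 149], [171, 161, 149], [170, 159, 147], [168, 158, 146], [168, 158, 146]]
[157 212 222  95  73  92 212 209  78  47  20   7] [102  37  28 155 219 108  73  92 212 212  69  31  82 147]
topface scene [0.55935602 0.01042886] 40.63760359709845 0.15209385752677917
topface top [0.56188931 0.00959021] 41.64534829041762 0.20053692162036896
drum_center both [0.56158264 0.00880694] 0.2843484878540039
drum_center s [0.55668611 0.01352641] 0.1183035746216774
drum_center t [0.56316547 0.00867802] 0.1280737668275833
drum_a_center both [ 0.53836912 -0.37110189] 0.34330037236213684
drum_a_center s [ 0.53558496 -0.36967773] 0.23033910989761353
drum_a_center t [ 0.53852218 -0.37254053] 0.08798543363809586
drum_b_center both [ 0.62196778 -0.38232122] 0.14877983927726746
drum_b_center s [ 0.62133227 -0.38187312] 0.0666191354393959
drum_b_center t [ 0.62190068 -0.38295746] 0.07342895865440369
rack ('scene', 'top') [ 0.45391896 -0.35862766 -0.13959635] 0.12993879616260529
rack ('scene',) [ 0.45217026 -0.35785242 -0.13877983] 0.06284639984369278
rack ('top',) [ 0.45446971 -0.35890767 -0.14391764] 0.059797000139951706
tray [0.46186936 0.32201091 0.11952011] 0.10587632656097412
sander [ 0.56274433  0.00854443 -0.24312513] 0.10914210230112076
```

```bash
cat >> h.py <<'E'
from scipy.spatial.transform import Rotation as Rot
def Q(th):
    c,s=np.cos(th),np.sin(th); return Rot.from_matrix(np.array([[-s,c,0],[c,s,0],[0,0,-1.]])).as_quat()
def th_now():
    y=Rot.from_quat(get_tcp_rot()).as_matrix()[:,1]; return np.arctan2(y[1],y[0])
E
python3 - <<'E'
from h import *
print(get_t(),np.degrees(th_now()),get_eef_pos(),get_opening(),get_contact_force())
for k in range(-6,7):
    th=np.radians(41+30*k); q=robot.solve_ik([.5607,.0095,.25],Q(th)); print(41+30*k,None if q is None else np.round(q,2).tolist())
E
```

```text
2.0 -73.79931250602424 [ 0.17439314 -0.60016933  0.30389972] 0.9992698860594018 [ 0.03603734 -0.06293558 -0.29724496]
-139 [-0.12, -0.06, 1.82, -0.0, 1.39, 2.31]
-109 [-0.12, -0.06, 1.82, -0.0, 1.39, 1.79]
-79 [-0.12, -0.06, 1.82, -0.0, 1.39, 1.26]
-49 [-0.12, -0.06, 1.82, -0.0, 1.39, 0.74]
-19 [-0.12, -0.06, 1.82, -0.0, 1.39, 0.22]
11 [-0.12, -0.06, 1.82, -0.0, 1.39, -0.31]
41 [-0.12, -0.06, 1.82, -0.0, 1.39, -0.83]
71 [-0.12, -0.06, 1.82, -0.0, 1.39, -1.35]
101 [-0.12, -0.06, 1.82, -0.0, 1.39, -1.88]
131 [-0.12, -0.06, 1.82, -0.0, 1.39, -2.4]
161 [-0.12, -0.06, 1.82, -0.0, 1.39, -2.93]
191 [-0.12, -0.06, 1.82, -0.0, 1.39, 2.83]
221 [-0.12, -0.06, 1.82, -0.0, 1.39, 2.31]
```

```bash
cat >> h.py <<'E'
def probe(c,th,z=.203):
    u=np.array([np.cos(th),np.sin(th),0]); c=np.array([c[0],c[1],z]); hits=[]
    for sg in(1,-1):
        hit=robot.line_to(c+sg*.011*u,vel=.015,ori=Q(th),f_stop=2.); p=np.array(get_eef_pos()); hits.append((p-c)@u)
        f=np.array(get_contact_force()); print("probe",sg,hit,round(hits[-1]*1e3,2),"F",f.round(1))
        robot.line_to(c,vel=.05)
    return sum(hits)/2
E
python3 - <<'E'
from h import *
c=np.array([.5607,.0095]); th=np.radians(41)
robot.set_joints(robot.solve_ik([c[0],c[1],.30],Q(th)))
claw.gripper_to(.62,30)
robot.line_to([c[0],c[1],.203],vel=.08,f_stop=6)
print(get_t(),get_eef_pos(),get_contact_force())
a=probe(c,th); print(a,get_t())
E
```

```text
6.35 [0.56113021 0.009444   0.20383432] [ 0.12472319  0.38877899 -0.61951153]
probe 1 True 8.63 F [ 0.2 -0.6  0. ]
probe -1 True -8.42 F [ 0.6  0.5 -0. ]
0.00010786383857704779 8.1417
```

```bash
python3 - <<'E'
from h import *
c=np.array([.5607,.0095]); t1,t2=np.radians([41,101])
robot.line_to([*c,.203],vel=.05,ori=Q(t2)); print(get_t(),np.degrees(th_now()),get_joint_pos()[5])
b=probe(c,t2); print(b)
A=np.array([[np.cos(t1),np.sin(t1)],[np.cos(t2),np.sin(t2)]]); c2=c+np.linalg.solve(A,[.00011,b]); print("centre",c2)
robot.line_to([*c2,.2015],vel=.05)
claw.gripper_to(.44,20)
print(get_t(),get_eef_pos(),get_contact_force(),get_wrist_torque(),get_opening(),get_grasp_force())
E
```

```text
9.3417 100.96680262395564 -1.8779975646645897
probe 1 True 8.94 F [-0.3 -0.2 -0.5]
probe -1 True -8.2 F [-0.2 -0.2  1.1]
0.00037269565126978304
centre [0.56054235 0.00984903]
11.6833 [0.56056208 0.00980163 0.20151386] [-0.12377571 -0.53747444 -0.06343607] [-0.00518262  0.03195115  0.02643878] 0.43988935649280764 0.0
```

```bash
python3 - <<'E'
from h import *
P=lambda l:print(l,round(get_t(),2),np.round(get_eef_pos(),4),np.round(get_contact_force(),2),np.round(get_wrist_torque(),3),round(get_opening()*85,2),round(get_grasp_force(),1))
for o in(.43,.425,.42,.40): claw.gripper_to(o,20);P(o)
E
```

```text
0.43 11.9 [0.5606 0.0098 0.2015] [0.49 0.23 1.  ] [-0.069 -0.001 -0.02 ] 36.61 0.2
0.425 12.12 [0.5606 0.0097 0.2016] [ 0.41 -1.05 -0.16] [-0.202 -0.056 -0.072] 36.23 0.7
0.42 12.33 [0.5606 0.0097 0.2016] [ 0.6  -1.86  0.49] [-0.307 -0.006 -0.006] 35.75 5.5
0.4 12.55 [0.5606 0.0098 0.2016] [-0.17 -1.17  1.24] [-0.356 -0.081 -0.055] 35.91 21.2
```

```bash
cat >> h.py <<'E'
def turn(n,step,ff,k=1e-4,kl=.5e-4,fz0=0.,every=1):
    p=np.array(get_eef_pos()); th=th_now()
    for i in range(n):
        th-=step
        F=np.array(get_contact_force())
        p[2]+=ff+np.clip(k*(F[2]-fz0),-.5e-3,1e-3); p[:2]+=np.clip(kl*F[:2],-.3e-3,.3e-3)
        robot.line_to(p.copy(),vel=.02,ori=Q(th))
        F=np.array(get_contact_force())
        if i%every==0: print(round(get_t(),2),"th",np.degrees(th).round(1),"z",(p[2]*1e3).round(2),"F",F.round(1),"T",np.round(get_wrist_torque()[2],2),"o",round(get_opening()*85,2),(p[:2]*1e3).round(2))
        if np.linalg.norm(F)>18: print("STOP"); break
E
python3 - <<'E'
from h import *
claw.gripper_to(.40,35)
print(get_contact_force())
turn(5,np.radians(3),.05e-3)
E
```

```text
[-0.67720928 -1.66189286  0.99898092]
13.02 th 98.0 z 201.83 F [ 0.2 -0.8  1.5] T -0.1 o 35.43 [560.6    9.74]
13.27 th 95.0 z 202.03 F [-0.3 -1.   1.8] T -0.12 o 36.09 [560.61   9.7 ]
13.52 th 92.0 z 202.26 F [0.6 0.4 1.6] T -0.08 o 35.67 [560.59   9.64]
13.77 th 89.0 z 202.47 F [ 0.1 -0.1  0.9] T -0.12 o 35.8 [560.62   9.67]
14.02 th 86.0 z 202.6 F [-0.4  0.4  0.1] T -0.13 o 35.32 [560.62   9.66]
```

```bash
python3 - <<'E'
from h import *
turn(12,np.radians(6),.15e-3,k=1.5e-4)
E
```

```text
14.27 th 80.1 z 202.64 F [-0.6  0.2  0.6] T -0.09 o 35.16 [560.49   9.76]
14.53 th 74.1 z 202.88 F [-1.2 -0.2  1.8] T -0.18 o 35.23 [560.46   9.77]
14.78 th 68.1 z 203.3 F [0.6 0.5 1. ] T -0.07 o 35.43 [560.4    9.76]
15.04 th 62.1 z 203.6 F [0.2 0.  0.3] T -0.13 o 35.6 [560.43   9.79]
15.3 th 56.1 z 203.8 F [ 0.2 -0.1  1.6] T -0.1 o 35.42 [560.44   9.79]
15.56 th 50.1 z 204.19 F [-0.7  0.3  1.1] T -0.04 o 35.47 [560.45   9.78]
15.82 th 44.1 z 204.5 F [ 0.5 -0.7  0.7] T -0.05 o 35.41 [560.41   9.79]
16.07 th 38.1 z 204.76 F [-0.4 -0.4 -0.1] T -0.02 o 35.78 [560.44   9.76]
16.33 th 32.1 z 204.9 F [ 0.9 -0.4 -1.4] T 0.03 o 35.06 [560.42   9.74]
16.59 th 26.1 z 204.85 F [-0.5 -0.2 -0.7] T -0.03 o 35.56 [560.46   9.71]
16.85 th 20.1 z 204.9 F [ 0.  -0.5 -1.4] T -0.04 o 35.47 [560.44   9.7 ]
17.11 th 14.1 z 204.84 F [-0.2 -0.7 -1.4] T 0.01 o 35.18 [560.44   9.68]
```

```bash
python3 - <<'E'
from h import *
turn(22,np.radians(6),.12e-3,k=1.5e-4,fz0=-1.,every=2)
E
```

```text
17.36 th 8.4 z 204.87 F [-0.   0.4 -0.6] T 0.03 o 35.12 [560.4    9.65]
17.88 th -3.6 z 205.26 F [ 0.1  0.1 -0.4] T 0.0 o 35.2 [560.43   9.7 ]
18.39 th -15.6 z 205.78 F [-0.5 -0.3  0.4] T 0.01 o 35.48 [560.47   9.7 ]
18.91 th -27.6 z 206.47 F [0.3 1.5 1.1] T -0.03 o 35.75 [560.46   9.71]
19.43 th -39.6 z 207.18 F [-0.4 -0.2 -1.2] T 0.03 o 35.11 [560.46   9.81]
19.94 th -51.6 z 207.51 F [-0.  -0.2  1.2] T -0.05 o 35.51 [560.47   9.77]
20.46 th -63.6 z 208.32 F [-0.5  0.8 -0.4] T 0.02 o 35.78 [560.51   9.81]
20.98 th -75.6 z 209.0 F [0.6 0.7 0.7] T -0.02 o 35.22 [560.5    9.88]
21.49 th -87.6 z 209.68 F [ 0.5 -0.  -0.1] T -0.01 o 35.42 [560.5   9.9]
22.01 th -99.6 z 210.03 F [ 0.8  1.3 -0.2] T 0.04 o 35.28 [560.53   9.88]
22.52 th -111.6 z 210.49 F [-0.4 -0.9  0.7] T -0.01 o 35.51 [560.59   9.92]
```

```bash
python3 - <<'E'
from h import *
p=np.array(get_eef_pos()); print(np.degrees(th_now()))
h=robot.line_to(p+[0,0,.006],vel=.02,f_stop=6); print(h,get_contact_force(),get_eef_pos())
if not h:
    h=robot.line_to(p+[0,0,.045],vel=.05,f_stop=8); print(h,get_contact_force(),get_eef_pos(),get_opening()*85,get_grasp_force(),get_t())
E
```

```text
-117.31578149735472
False [ 0.19845414  0.35442546 -1.60192093] [0.56049234 0.00987778 0.2168812 ]
False [ 0.2310979  -0.27579253 -2.15629234] [0.56038097 0.00986774 0.25550513] 35.73439427164655 35.21164085985447 24.1667
```

```bash
python3 - <<'E'
from h import *
th=.12-np.pi/2
robot.line_to([.462,.322,.22],vel=.25,ori=Q(th)); print(get_t(),get_opening()*85,get_joint_pos())
robot.line_to([.462,.322,.095],vel=.12)
h=robot.line_to([.462,.322,.076],vel=.02,f_stop=4); print(h,get_eef_pos(),get_contact_force(),get_t())
if h:
    claw.gripper_to(.47); print(get_opening()*85,get_grasp_force()); claw.gripper_to(.62)
    p=np.array(get_eef_pos()); robot.line_to(p+[0,0,.08],vel=.1); robot.line_to(p+[0,0,.20],vel=.3)
    print(get_t())
    d=optics.capture("scene"); cv2.imwrite("pics/n.png",np.hstack([tile(d,408,230,120,90),tile(d,352,270,120,90)]))
    print([(np.round(r["location"],3).tolist(),r["conf"]) for r in finder.recognise("scene","nut_center")])
E
```

```text
25.6333 35.57752085194479 [ 4.75293553e-01 -2.78196866e-02  1.83735535e+00 -3.90258939e-04
  1.33193178e+00  1.92733936e+00]
True [0.46194841 0.3219845  0.08052149] [-0.05614795 -0.71561228  3.40976748] 27.5333
39.575882866102226 0.0
29.5417
[([0.588, -0.257, 0.053], 0.79), ([0.43, -0.237, 0.026], 0.68), ([0.47, 0.306, 0.038], 0.59)]
```

View pics/n.png

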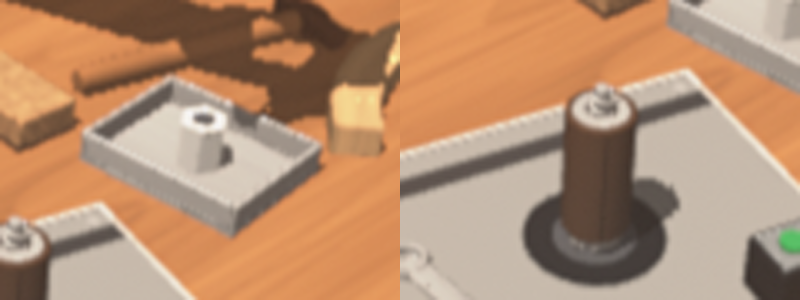

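The nut stands upright in the tray, released. The drum is still upright on the spindle, with the spindle end showing above it. Next I take hold of the drum.

```bash
python3 - <<'E'
from h import *
c=[.5605,.0098]; th=-.14-np.pi/2
P=lambda l:print(l,round(get_t(),2),np.round(get_eef_pos(),4),np.round(get_contact_force(),2),np.round(get_wrist_torque(),2),round(get_opening()*85,2),round(get_grasp_force(),1))
robot.line_to([*c,.28],vel=.25,ori=Q(th))
claw.gripper_to(.82,25)
h=robot.line_to([*c,.162],vel=.1,f_stop=5); P(h)
if not h:
    for o in(.62,.60,.57): claw.gripper_to(o,25);P(o)
    claw.gripper_to(.5,40);P("grip")
E
```

```text
False 32.75 [0.5611 0.0098 0.163 ] [-0.48 -0.47  0.67] [ 0.01  0.02 -0.02] 69.46 0.0
0.62 33.06 [0.5607 0.0098 0.1624] [-0.24  0.16 -0.1 ] [-0.01  0.02 -0.01] 52.99 0.0
0.6 33.27 [0.5605 0.0098 0.1621] [0.31 1.34 0.32] [-0.01  0.02  0.01] 51.17 0.0
0.57 33.49 [0.5606 0.0098 0.1622] [ 0.04 -0.36  1.04] [0.03 0.02 0.05] 49.98 26.4
grip 33.71 [0.5607 0.0098 0.1623] [-0.27 -0.41  1.64] [ 0.03  0.07 -0.04] 49.73 41.4
```

```bash
python3 - <<'E'
from h import *
p=np.array([.5605,.0098,.162])
for dz,v in((.02,.03),(.08,.06),(.15,.08)):
    h=robot.line_to(p+[0,0,dz],vel=v,f_stop=10); print(h,round(get_t(),2),np.round(get_eef_pos(),4),np.round(get_contact_force(),2),get_opening()*85)
    if h: break
else:
    robot.line_to([.454,-.3585,.312],vel=.25,ori=Q(-.14-np.pi/2)); print(get_t(),get_opening()*85)
    robot.line_to([.454,-.3585,.215],vel=.12)   # drum bottom ~0.082
    D={c:optics.capture(c) for c in("scene","top")}
    for c in D: print(c,get_eef_pos())
    cv2.imwrite("pics/r.png",np.hstack([tile(D["scene"],188,335,120,90),tile(D["top"],436,235,120,90)]))
E
```

```text
False 34.52 [0.5604 0.0098 0.1819] [-0.02 -0.88 -1.33] 49.76214701888499
False 35.67 [0.5602 0.0098 0.2413] [-0.27  0.26 -1.42] 49.68006846413264
False 36.7 [0.5602 0.0098 0.3112] [ 0.07  0.14 -3.39] 49.654658164931185
38.3833 49.5574097412958
scene [ 0.45452498 -0.35901065  0.21645271]
top [ 0.45452498 -0.35901065  0.21645271]
```

View pics/r.png

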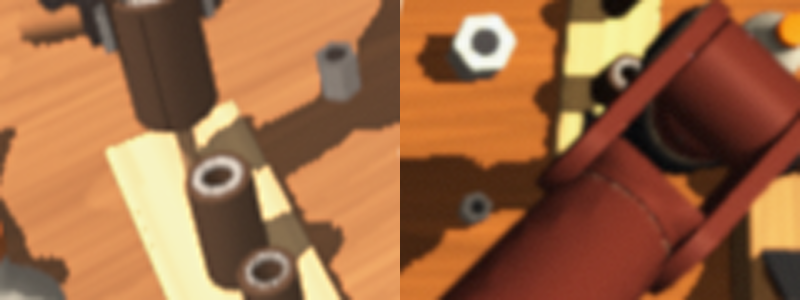

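The gripped drum hangs upright over the board's free end, and its bottom hides the post. The rack fit and the fit to the far drum agree at (0.454, -0.3586), so I lower it.

```bash
python3 - <<'E'
from h import *
P=lambda l:print(l,round(get_t(),2),np.round(get_eef_pos(),4),np.round(get_contact_force(),2),np.round(get_wrist_torque(),2),round(get_opening()*85,2))
x,y=.4539,-.3586
robot.line_to([x,y,.205],vel=.05); P(0)
h=robot.line_to([x,y,.17],vel=.04,f_stop=5); P(h)
if not h:
    h=robot.line_to([x,y,.146],vel=.02,f_stop=5); P(h)
E
```

```text
0 39.79 [ 0.4536 -0.3583  0.2043] [-0.07 -0.57 -2.68] [-0.01  0.04 -0.04] 49.53
False 40.82 [ 0.4541 -0.3588  0.1704] [ 0.49 -0.03 -2.71] [0.02 0.01 0.  ] 49.5
True 41.63 [ 0.4538 -0.3586  0.1533] [ 0.23 -0.42  5.36] [ 0.1   0.04 -0.01] 49.36
```

```bash
python3 - <<'E'
from h import *
claw.gripper_to(.62); claw.gripper_to(.78); print(get_opening()*85)
p=np.array(get_eef_pos()); print(robot.line_to(p+[0,0,.10],vel=.08,f_stop=8)); robot.line_to([.40,-.10,.33],vel=.25)
print(get_t(),get_contact_force())
D={c:optics.capture(c) for c in("scene","top")}
cv2.imwrite("pics/f.png",np.vstack([np.hstack([tile(D["scene"],195,345,120,90),tile(D["top"],436,225,120,90)]),np.hstack([tile(D["scene"],330,290,240,180),tile(D["top"],290,225,240,180)])]))
s,t=D["scene"],D["top"]
ms=[finder.regions_of(c,"drum_center") for c in D]
for d,m in zip((s,t),ms):
    for r in m: 
        uv=np.argwhere(r["region"]).mean(0)[::-1]; print(uv,r["conf"],unproj(d,uv,.08))
E
```

```text
66.25585031197288
False
44.7917 [-0.23239752 -0.38179838  0.02892332]
[180.51518119 321.08912831] 0.63 [ 0.45291867 -0.35899358  0.08      ]
[440.14880952 239.53571429] 0.54 [ 0.45472942 -0.3592454   0.08      ]
```

View pics/f.png

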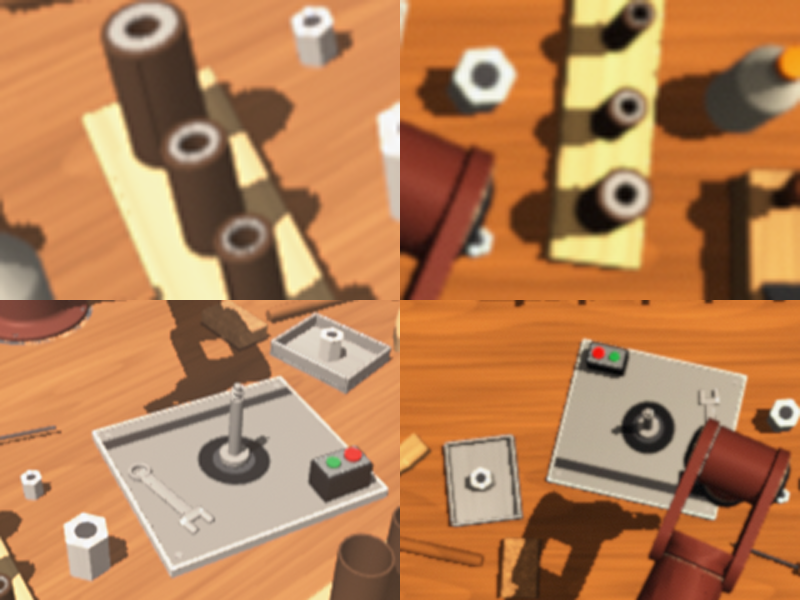

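The drum stands upright on the rack's free post, at (180,321) in the scene view. The nut is in the tray, and the bystanders have not moved.

```bash
python3 -c "
from rig import *
print(robot.close_job(),get_t())"
```

```text
the job is handed in; nothing more can be done
the job is handed in; nothing more can be done
```

The nut is unscrewed and in the parts tray, the drum stands upright and seated on the rack's free post, nothing else on the bench was visibly moved, and the job was handed in at about 45 s (no verdict was returned).

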